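Test-fit a blender's double lid and lift off its outer lid

TASK

First make the blender safe: press its red stop button fully down and let it come up, then do the same with its blue lock button, never pressing the green start button or two buttons at once. Then pick up the nested double lid by the black stem, lower it gently onto the steel cup until it is fully seated and let go; take the outer lid alone by its grey collar and lift it straight up, leaving the inner lid seated and undisturbed so that its purple gasket can be inspected. Finish while still holding the outer lid level, about 10 cm above where it sat on the cup, clear of everything, and disturb none of the other objects.

Things in the scene. Friction and masses are not known exactly. Their poses are not given: they have to be found in the camera images.
- blender: Fixed countertop blender: black motor base 170 mm (its x) by 230 mm (its y), 55 mm high, origin at the centre of its underside on the work surface, z up. An open steel cup is locked upright on it at its own (0, +55 mm); the steel control deck with the row of three buttons (along its x) lies at its own y = -65 mm. It can stand turned by up to 0.35 rad.
- cup_rim (a point): Centre of the cup's open mouth, in the plane of its rim, 130 mm above the work surface. Cup 91 mm outside and 84 mm inside diameter, 75 mm tall above the motor base, inside about 67 mm deep. z up.
- red_button (a joint): Round red spring push button, 26 mm across, standing proud of a black 42 mm round housing on the blender's steel control deck. Joint value: 0 up, 0.006 m fully down; it starts to move at about 1.5 N, is fully down at 5 N and springs back up. Stop button, pressed first.
- red_button_top (a point): Centre of the red button's top face when up, 77 mm above the work surface; press straight down here. The three buttons stand in one row 48 mm apart, in varying order, so tell them apart by colour; button centres are at least 120 mm from the cup's axis.
- blue_button (a joint): Round blue spring push button, 26 mm across, standing proud of a black 42 mm round housing on the blender's steel control deck. Joint value: 0 up, 0.006 m fully down; it starts to move at about 1.5 N, is fully down at 5 N and springs back up. Lock button, pressed second.
- blue_button_top (a point): Centre of the blue button's top face when up, 77 mm above the work surface; press straight down here. The three buttons stand in one row 48 mm apart, in varying order, so tell them apart by colour; button centres are at least 120 mm from the cup's axis.
- green_button (a joint): Round green spring push button, 26 mm across, standing proud of a black 42 mm round housing on the blender's steel control deck. Joint value: 0 up, 0.006 m fully down; it starts to move at about 1.5 N, is fully down at 5 N and springs back up. Start button, must not be pressed.
- green_button_top (a point): Centre of the green button's top face when up, 77 mm above the work surface; press straight down here. The three buttons stand in one row 48 mm apart, in varying order, so tell them apart by colour; button centres are at least 120 mm from the cup's axis.
- inner_lid: Loose inner lid, 0.14 kg, round; z up, origin at the centre of its underside, at first on the work surface. z 0 to 14 mm: white plug, diameter 76 mm (foot tapers to 68), 4 mm play in the cup; 14 to 20 mm: purple gasket flange, 92 mm, rests on the cup's rim; 20 to 77 mm: black stem. Seated, this origin is on the cup's axis 14 mm below cup_rim.
- stem_top (a point): Top of the inner lid's upright black stem, 22 mm in diameter, 77 mm above the inner lid's origin. The stem passes up through the outer lid's collar and shows 24 mm above it. The outer lid lies loosely on the inner lid's flange, so lifting by the stem carries both lids.
- outer_lid: Loose white outer lid, 0.08 kg, round; z up, origin at the centre of its disc's underside, resting 20 mm above the inner lid's origin (6 mm above cup_rim when both are seated). Disc 106 mm across, 5 mm thick; a skirt, 100 mm inside, hangs to 14 mm below the origin, loosely round the flange and the cup's rim. Not fastened to the inner lid.
- collar_top (a point): Centre of the top of the outer lid's round grey collar, 33 mm above the outer lid's origin; collar 46 mm outside, 30 mm inside diameter, standing 28 mm above the disc. Gripped here and lifted straight up, the outer lid comes off alone, clear of the stem after 57 mm.
- tumbler: Bystander: transparent plastic tumbler, 76 mm across the rim, 120 mm tall, standing upright; origin at the centre of its underside.
- screwdriver: Bystander: metal screwdriver 200 mm long, 26 mm thick, lying along its x axis; origin under its middle.
- pry_tool: Bystander: flat yellow plastic pry tool about 153 mm long, 22 mm wide, 10 mm high, lying along its x axis; origin under its middle.
Not all that is in view belongs to the job. What is shaped like the outer_lid but brown or yellow is not meant.

How it is judged (in metres and radians):
On the way, in this order (a step that is already met when the one before it is completed fails the run):
1. red stop button pressed down, the other two up (value of joint red_button above 0.0045 m and value of joint each of blue_button, green_button below 0.0015 m), for 0.05 s.
2. blue lock button pressed down, the other two up (value of joint blue_button above 0.0045 m and value of joint each of red_button, green_button below 0.0015 m), for 0.05 s.
3. both lids carried together by the inner lid's stem, at least 50 mm above the surface (height (world z) of inner_lid above 0.05 m and contact force between the fingers and inner_lid above 0.3 N and z of outer_lid in the frame of inner_lid below 0.026 m), for 0.2 s.
4. both lids seated on the cup, still nested, and let go (horizontal distance between inner_lid and cup_rim below 0.007 m and z of inner_lid in the frame of cup_rim between -0.017 and -0.011 m and angle between inner_lid's own z axis and vertical below 0.06 rad and z of outer_lid in the frame of inner_lid below 0.026 m and contact force between the fingers and inner_lid below 0.1 N and contact force between the fingers and outer_lid below 0.1 N), for 0.1 s.
At the end, for the whole second after the job is handed in: Inner lid seated at rest on the cup (within 7 mm of its axis, height within 3 mm, tilt under 0.06 rad), not touched; fingers hold the outer lid still, level within 0.2 rad, within 50 mm of the axis, its origin 75 to 170 mm above the rim, touching neither inner lid nor blender; buttons up (horizontal distance between inner_lid and cup_rim below 0.007 m and z of inner_lid in the frame of cup_rim between -0.017 and -0.011 m and angle between inner_lid's own z axis and vertical below 0.06 rad and linear speed of inner_lid below 0.02 m/s and contact force between the fingers and inner_lid below 0.1 N and contact force between the fingers and outer_lid above 0.5 N and z of outer_lid in the frame of cup_rim between 0.075 and 0.17 m and horizontal distance between outer_lid and cup_rim below 0.05 m and angle between outer_lid's own z axis and vertical below 0.2 rad and linear speed of outer_lid below 0.03 m/s and contact force between outer_lid and inner_lid below 0.05 N and contact force between outer_lid and blender below 0.05 N and value of joint each of red_button, blue_button, green_button below 0.0015 m); the arm keeps its last pose, push and grip.
It fails at once if the green start button is pressed (more than 2.5 mm) (value of joint green_button above 0.0025 m).
It fails at once if red and blue buttons are down at once (value of joint each of red_button, blue_button above 0.0025 m).
It fails at once if the outer lid comes more than 10 mm off the inner lid while the inner lid is not seated on the cup, or the inner lid is disturbed after that (z of outer_lid in the frame of inner_lid above 0.03 m and not (horizontal distance between inner_lid and cup_rim below 0.007 m and z of inner_lid in the frame of cup_rim between -0.017 and -0.011 m and angle between inner_lid's own z axis and vertical below 0.06 rad)).
It fails at once if the lids are dropped (inner lid moving faster than 0.35 m/s with no finger on either lid) (linear speed of inner_lid above 0.35 m/s and contact force between the fingers and inner_lid below 0.05 N and contact force between the fingers and outer_lid below 0.05 N).
It fails at once if a bystander is moved more than 30 mm or the tumbler tipped (angle between tumbler's own z axis and vertical above 0.3 rad or distance of any of tumbler, screwdriver, pry_tool from where it was at the start of the episode above 0.03 m).
It also fails if it takes over 61 s, if anything falls off the work surface, if the arm or the gripper's body presses on something with over 40 N, if the wrist force passes 120 N, or if a joint passes its speed limit or range.

ROBOT

A 6-joint arm with a two-finger parallel gripper is mounted at the origin on the work surface. World frame = base frame: x ahead of the robot, y to its left, z up, the work surface at z = 0. Lengths are in mm, angles in degrees, forces in N, time in s.
With the tool pointing down it reaches from about 300 to 850 mm from the base axis. Payload 4.2 kg.
Tool frame: the origin (TCP) lies on the centre line of the jaws, within the pads' length; the fingertips stand 14 mm ahead of it and the grasp point (between the pads) lies 5 mm behind it; z points along the fingers, y is the line along which they close (so a half turn about z gives the same grasp; the last joint's range is limited). The gripper opens to 91 mm and grips with 3 to 60 N. Pads are 32 mm wide; open, the fingers measure 118 mm over their backs; the gripper's body (76 mm by 178 mm) begins 60 mm behind the grasp point.
Start: joints at [-71.448, 18.312, 89.639, -0, 72.044, -1.146], TCP at [193.817, -541.366, 227.976] pointing down, gripper open.
Joint ranges: [-177.97, 177.97], [-48.28, 115.42], [12.27, 149.76], [-77.06, 257.06], [2.81, 150.46], [-146.56, 146.56]. Speed limits (degrees/s): [147.25, 147.25, 180, 180, 180, 180].

INTERFACE

Orientations are given as [roll, pitch, yaw] about the fixed x, y, z axes, in that order (R = Rz(yaw) Ry(pitch) Rx(roll)).
In Python, from workcell import env gives the robot as it stands.
- The arm moves only by the tool arm_command, never from a script. Its argument "motion" is a list of rows, each an object with "offset": the shift along the tool's x, y, z in m, a list of three; "spin": the turn about the tool's z in rad. In form: [{"offset": [tx, ty, tz], "spin": spin}, ...]. A call has 1 to 5 rows; each row shifts and turns the commanded pose from where the row before left it, along the tool's axes as they then stand; what a row does not reach is not made up. A row lasts 1/8 s, in which the tool goes at most 62.5 mm and 10.7 degrees, less where a joint would pass 70% of its speed; a pose out of reach is approached as far as the arm can. A call with a gripper value outside its range is refused whole. "jaw" is the finger opening in m, from 0 to 0.0912, set as the call begins (left out, the last holds). The fingers move at their own pace and stop on an object; "newtons" is the grip in N (left out, the last holds). Time passes only in rows, so rows that do not move let the fingers close. It gives the time, the measured TCP pose, the force, the opening and the grip force at its end, in the units of the state.
- env.state(): the state, without advancing time (a new reading comes with each control period).
- env.grab_frame(name): name is "side" or "top"; returns (picture, depth): 384x512x3 uint8, blue, green, red; 384x512 float32, mm along the optical axis (not along the pixel's ray), 0 where there is no reading.
- env.camera_model(name): a dict with "fx", "fy", "cx", "cy" (pixels), "k1" (the pictures are not rectified: a ray, as slopes to the right and down, at radius r is drawn at 1 + k1 r^2 times it, then the intrinsics apply), "eye" and "rotation" of the camera in the world. Camera axes: x right, y down, z forward; pixel columns grow to the right and rows downward; lengths in mm; the calibration is good to about 2 mm. A picture is of the moment at which its call begins. camera_model takes no time and is no camera call.
- env.job_done(): hands the job in; it is judged then, once.
Trained networks look in the newest picture that a camera, given by its name, has taken for a name from the list of things; names that differ only in an ending like _2 or _b are one class to them, and where a whole thing is asked for, a point or a joint stands for the part that bears it (a point fixed in the world has none). Each returns a list of dicts, best first, with "score" (0 to 1); they miss things now and then, are a little off and sometimes report something else, mostly with a low value. They report only what shows in the picture. A call takes as long as a camera call. They do not tell look-alikes from the thing itself.
- env.boxes_of(camera, target): "bbox" ([left, top, right, bottom] in pixels, round what is visible of it).
- env.pinpoint(camera, target): "location" ([column, row] in pixels: a listed point, or the origin of a listed thing).
The state is a dict: "time_s": time; "qpos": joint angles; "qvel": joint speeds; "effort": joint torques, N m; "ee_pos": TCP position; "ee_rot": TCP orientation; "force": force on the tool from outside, world axes, zero at the start; "torque": the same for the moment, N m; "gripper_width": finger opening in mm; "gripper_force": force on a finger pad.
Only numpy, scipy, OpenCV 4.12 (cv2) and the standard library are available. Lean on these libraries where they do the work, as an engineer would, in place of code of your own. Each camera call takes 0.05 s, during which the arm holds its last target. There are 200 camera calls.

## Working session

There is one attempt and no reset: what is moved stays moved. The work goes in short steps, Python scripts to look and compute and a tool call to move; the robot and the scene stay as the last step left them, time stands still between calls to the robot, and variables do not carry over. Pictures are saved under pics/ and viewed, at most 10 in all, crops included, and the job is handed in when it is done.

Besides the shell and the picture viewer there is one more tool, called in YAML: its name, and indented under it one key for each argument. arm_command: Moves the arm, as the interface text tells. Its arguments: {"type":"object","properties":{"motion":{"type":"array"},"jaw":{"type":"number"},"newtons":{"type":"number"}},"required":["motion"]}

```bash
ls; mkdir -p pics
cat > h.py <<'E'
import numpy as np, cv2
from workcell import env
def ray(cam,uv):
    m=env.camera_model(cam); d=np.array([(uv[0]-m['cx'])/m['fx'],(uv[1]-m['cy'])/m['fy']]); s=d.copy()
    for _ in range(20): s=d/(1+m['k1']*(s@s))
    return np.array(m['eye'],float), np.array(m['rotation']).reshape(3,3)@np.array([s[0],s[1],1.])
def atz(cam,uv,z):
    e,r=ray(cam,uv); return e+r*(z-e[2])/r[2]
def tri(a,b):
    A=[];B=[]
    for e,r in (a,b):
        r=r/np.linalg.norm(r); P=np.eye(3)-np.outer(r,r); A.append(P);B.append(P@e)
    p=np.linalg.lstsq(np.vstack(A),np.hstack(B),rcond=None)[0]
    gap=[np.linalg.norm(P@p-q) for P,q in zip(A,B)]
    return p,max(gap)
E
cat > s.py <<'E'
from h import *
ims={}
for c in('side','top'):
    ims[c],_=env.grab_frame(c); cv2.imwrite(f'pics/{c}0.png',ims[c])
    m=env.camera_model(c); print(c,np.round(m['eye']),np.round(m['rotation'],2).tolist(),m['fx'])
for n in['red_button_top','blue_button_top','green_button_top','cup_rim','stem_top','collar_top','tumbler','screwdriver','pry_tool','blender']:
    r={c:env.pinpoint(c,n)[:2] for c in ims}
    print(n,{c:[(np.round(q['location']).tolist(),round(q['score'],2)) for q in r[c]] for c in r})
    for a in r['side'][:2]:
        for b in r['top'][:2]:
            p,g=tri(ray('side',a['location']),ray('top',b['location'])); print('   ',p.round(1),round(g,1))
print(env.state())
E
python3 s.py
```

```text
pics
side [542. 695. 838.] [-138.23, -0.95, -171.11] 352.46255593245377
top [ 417.   56. 1351.] [-170.4, 0.4, -91.57] 468.4974964537995
red_button_top {'side': [([300.0, 199.0], 0.56)], 'top': [([266.0, 233.0], 0.4)]}Traceback (most recent call last):
  File "s.py", line 11, in <module>
    p,g=tri(ray('side',a['location']),ray('top',b['location'])); print('   ',p.round(1),round(g,1))
            ~~~^^^^^^^^^^^^^^^^^^^^^^
  File "h.py", line 6, in ray
    return np.array(m['eye'],float), np.array(m['rotation']).reshape(3,3)@np.array([s[0],s[1],1.])
                                     ~~~~~~~~~~~~~~~~~~~~~~~~~~~~~~~^^^^^
ValueError: cannot reshape array of size 3 into shape (3,3)
```

Rotation is roll/pitch/yaw in degrees.

```bash
sed -i "s/np.array(m\['rotation'\]).reshape(3,3)@/Rotation.from_euler('xyz',m['rotation'],degrees=True).as_matrix()@/; 1a from scipy.spatial.transform import Rotation" h.py
python3 s.py
```

```text
side [542. 695. 838.] [-138.23, -0.95, -171.11] 352.46255593245377
top [ 417.   56. 1351.] [-170.4, 0.4, -91.57] 468.4974964537995
red_button_top {'side': [([299.0, 200.0], 0.38)], 'top': [([262.0, 230.0], 0.58)]}
    [519.8  35.3  79.7] 1.8
blue_button_top {'side': [([283.0, 197.0], 0.49)], 'top': [([261.0, 214.0], 0.49)]}
    [563.7  37.6  84.4] 0.6
green_button_top {'side': [([278.0, 218.0], 0.75), ([269.0, 192.0], 0.61)], 'top': [([262.0, 196.0], 0.38)]}
    [599.6  35.7  -7.7] 28.3
    [608.8  33.3  94.4] 3.2
cup_rim {'side': [([277.0, 220.0], 0.69)], 'top': [([217.0, 213.0], 0.59)]}
    [567.  153.7 128. ] 3.8
stem_top {'side': [([324.0, 146.0], 0.42)], 'top': [([350.0, 251.0], 0.59), ([347.0, 248.0], 0.28)]}
    [ 457.7 -196.9   93.3] 0.3
    [ 461.6 -186.   103. ] 3.1
collar_top {'side': [([324.0, 128.0], 0.97), ([321.0, 156.0], 0.82)], 'top': [([398.0, 251.0], 0.91), ([343.0, 196.0], 0.79)]}
    [ 456.2 -335.    58.8] 1.3
    [ 529.6 -146.3  222.3] 58.1
    [ 452.  -387.8 -121.6] 8.3
    [ 534.  -162.2  107.3] 71.9
tumbler {'side': [([229.0, 172.0], 0.83)], 'top': [([324.0, 
[... 393 characters left out ...]
]}
    [570.2  96.3   6. ] 0.4
{'time_s': 1.3, 'qpos': array([-7.14507365e+01,  1.83118539e+01,  8.96375250e+01, -1.26353417e-03,
        7.20435198e+01, -1.14606212e+00]), 'qvel': array([0.04469418, 0.02043409, 0.09771106, 0.01302666, 0.08551637,
       0.00177563]), 'effort': array([ 2.29710422e-03, -4.12345970e+01, -2.32226193e+01,  7.31309527e-02,
        3.77959013e-02,  3.35672631e-06]), 'ee_pos': array([ 193.78811228, -541.39226252,  227.98640233]), 'ee_rot': array([1.79992924e+02, 1.34383193e-03, 1.96957150e+01]), 'force': array([-0.72250632, -0.52053801,  0.60188878]), 'torque': array([ 0.04844942,  0.01795754, -0.01622295]), 'gripper_force': 0.0, 'gripper_width': 91.11639222294552}
```

View pics/side0.png

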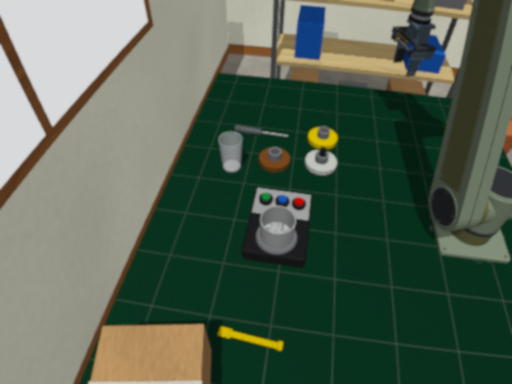

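View pics/top0.png

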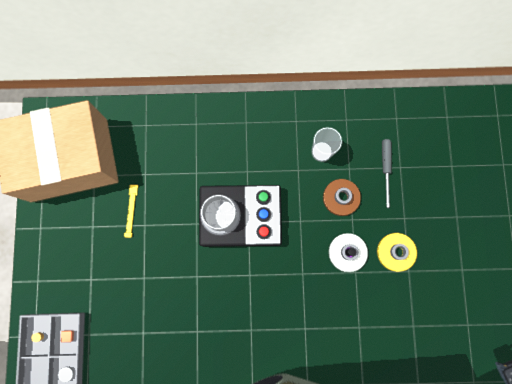

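The side view shows the deck with green, blue and red at (265,198), (283,201) and (299,203), the cup at (277,225), and the white lid with its black stem at (321,158). The top view has the buttons at (264,197/214/231), the cup at (220,214) and the white lid at (348,252). The brown and yellow lids are decoys.

Next I'll refine these positions by colour segmentation in both views.

```bash
cat > seg.py <<'E'
from h import *
import sys
def cen(im,roi,f):
    x0,y0,x1,y1=roi; c=im[y0:y1,x0:x1].astype(int); m=f(c[...,0],c[...,1],c[...,2]).astype(np.uint8)
    n,l,s,ct=cv2.connectedComponentsWithStats(m); k=1+np.argmax(s[1:,4]); return ct[k]+[x0,y0],s[k,4]
F={'red':lambda b,g,r:(r>110)&(r>2*g)&(r>2*b),'blue':lambda b,g,r:(b>110)&(b>1.7*g)&(b>2*r),'green':lambda b,g,r:(g>90)&(g>1.5*r)&(g>1.3*b)}
if __name__=='__main__':
    S,_=env.grab_frame('side');T,dT=env.grab_frame('top');_,dS=None,None
    for n in F:
        a,na=cen(S,(255,188,312,212),F[n]);b,nb=cen(T,(250,186,280,244),F[n])
        p,g=tri(ray('side',a),ray('top',b)); print(n,a.round(1),na,b.round(1),nb,p.round(1),round(g,1),'top@77',atz('top',b,77).round(1),'side@77',atz('side',a,77).round(1))
    hsv=lambda im:im
    # white lid disc in top
    w=lambda b,g,r:(b>165)&(g>165)&(r>165)
    c,n=cen(T,(320,225,375,280),w)
    m=w(*[T[225:280,320:375,i].astype(int) for i in range(3)]).astype(np.uint8)
    cn=max(cv2.findContours(m,cv2.RETR_EXTERNAL,cv2.CHAIN_APPROX_NONE)[0],key=len); e=cv2.fitEllipse(cn); print('lid',e)
    print('disc@25',atz('top',np.array(e[0])+[320,225],25))
    cv2.imwrite('pics/crop.png',np.hstack([cv2.resize(T[180:280,190:380],None,fx=4,fy=4)[:400,:760]]))
    o=np.zeros((600,800,3),np.uint8); o[:300]=cv2.resize(T[180:292,190:410],(800,300))[:, :]*0
    o[:]=0; t=cv2.resize(T[225:280,320:375],(400,400),interpolation=cv2.INTER_CUBIC); s=cv2.resize(S[135:185,300:350],(400,400),interpolation=cv2.INTER_CUBIC)
    o[:400,:400]=t;o[:400,400:]=s; o[400:600,:400]=cv2.resize(T[180:250,190:330],(400,200));o[400:600,400:]=cv2.resize(S[180:250,230:370],(400,200)); cv2.imwrite('pics/crop.png',o)
    print('depth lid',dT[225:280:6,320:375:6].round())
    for nm in('cup_rim','stem_top'):
        q=[[p['location'] for p in env.pinpoint(c,nm)[:1]] for c in('side','top')]*1; print(nm,np.round(q,1).tolist())
        if q[0] and q[1]: print(tri(ray('side',q[0][0]),ray('top',q[1][0])), [atz(c,x[0],130 if nm[0]=='c' else 77).round(1) for c,x in zip(('side','top'),q)])
E
python3 seg.py
```

```text
red [298.7 201.2] 61 [263.5 231.1] 84 [518.4  31.4  68.6] 0.4 top@77 [517.3  31.7  77. ] side@77 [519.   38.6  77. ]
blue [282. 199.] 50 [263.5 213.3] 36 [567.1  30.   67.4] 0.0 top@77 [566.   30.2  77. ] side@77 [566.8  38.3  77. ]
green [265.7 196. ] 51 [262.8 196.3] 78 [614.1  30.6  72. ] 0.4 top@77 [612.9  30.7  77. ] side@77 [614.   34.8  77. ]
lid ((27.795730590820312, 27.361679077148438), (37.11628341674805, 38.3850212097168), 126.93063354492188)
disc@25 [ 455.52602525 -203.39611562   25.        ]
depth lid [[1355. 1351. 1344. 1351. 1354. 1352. 1352. 1350. 1351. 1352.]
 [1353. 1347. 1348. 1343. 1352. 1346. 1344. 1348. 1347. 1344.]
 [1346. 1348. 1347. 1323. 1321. 1325. 1321. 1345. 1346. 1341.]
 [1342. 1342. 1317. 1322. 1316. 1323. 1315. 1314. 1343. 1346.]
 [1339. 1339. 1314. 1313. 1284. 1262. 1287. 1311. 1337. 1341.]
 [1338. 1336. 1312. 1309. 1282. 1267. 1280. 1309. 1337. 1336.]
 [1339. 1334. 1309. 1306. 1309. 1305. 1316. 1311. 1335. 1332.]
 [1333. 1332. 1332. 1306. 1304. 1305. 1313. 1329. 1330. 1333.]
 [1334. 1322. 1325. 1326. 1324. 1326. 1326. 1324. 1328. 1326.]
 [1328. 1331. 1325. 1321. 1325. 1327. 1325. 1328. 1321. 1329.]]
cup_rim [[[278.4, 217.4]], [[217.4, 210.5]]]
(array([568.24323175, 151.49850175, 136.75954031]), np.float64(1.465088529336482)) [array([567. , 146.6, 130. ]), array([570.6, 151.9, 130. ])]
stem_top [[[323.0, 147.1]], [[131.5, 213.7]]]
(array([513.62042544, 282.92681955, 493.24344042]), np.float64(9.831996106304592)) [array([ 458.3, -208.3,   77. ]), array([575.1, 391.2,  77. ])]
```

View pics/crop.png

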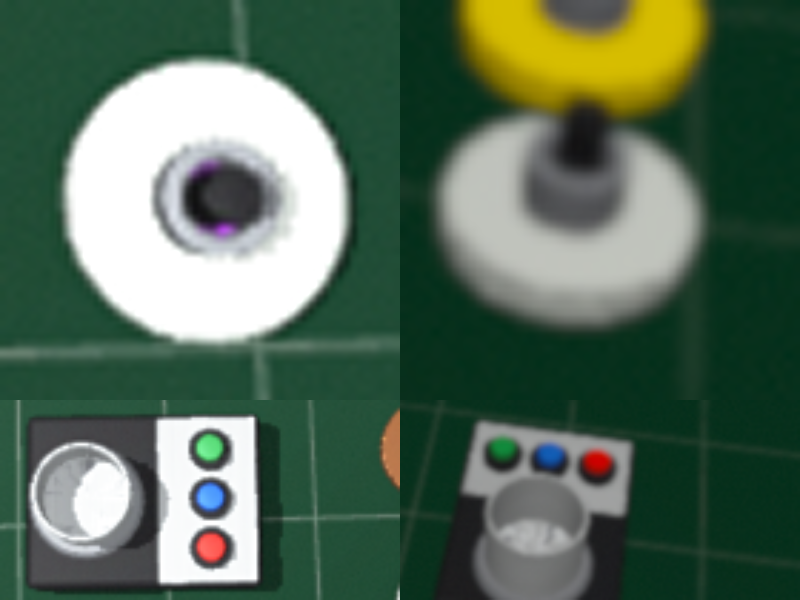

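Two-view results:

| Thing | Position (mm) | Check |
|---|---|---|
| Red button | (517.5, 31.5) | |
| Blue button | (566, 30.5) | 48 mm spacing holds |
| Green button | (613, 30.7) | 48 mm spacing holds |
| Cup | about (568, 150.5) | 120 mm from the row, as it must be |
| Lid | about (456, -202) | |

The crop shows the white lid with its black stem and purple gasket inside the collar. Now I'll turn to yaw 0 with the jaw closed and head for the red button.

arm_command:
  motion:
    - {"offset": [0,0,0],"spin": 0.172}
    - {"offset": [0,0,0],"spin": 0.172}
    - {"offset": [0.028,-0.05,0],"spin": 0}
    - {"offset": [0.028,-0.05,0],"spin": 0}
    - {"offset": [0.028,-0.05,0],"spin": 0}
  jaw: 0
  newtons: 20

```text
time_s: 2.22
ee_pos: [278.5, -390.0, 228.0]
ee_rot: [180.0, -0.0, -0.1]
force: [0.8, -0.4, 0.4]
gripper_width: 44.1
gripper_force: 0.0
```

arm_command:
  motion:
    - {"offset": [0.028,-0.05,0],"spin": 0}
    - {"offset": [0.028,-0.05,0],"spin": 0}
    - {"offset": [0.028,-0.05,0],"spin": 0}
    - {"offset": [0.028,-0.05,0],"spin": 0}
    - {"offset": [0.028,-0.05,0],"spin": 0}

```text
time_s: 2.85
ee_pos: [418.7, -139.7, 228.3]
ee_rot: [180.0, -0.1, -0.0]
force: [1.0, -0.6, 0.4]
gripper_width: 0.3
gripper_force: 0.0
```

arm_command:
  motion:
    - {"offset": [0.028,-0.05,0.02],"spin": 0}
    - {"offset": [0.028,-0.05,0.03],"spin": 0}
    - {"offset": [0.028,-0.05,0.03],"spin": 0}
    - {"offset": [0.016,-0.022,0.02],"spin": 0}
    - {"offset": [0,0,0],"spin": 0}

```text
time_s: 3.48
ee_pos: [515.8, 28.5, 128.4]
ee_rot: [180.0, 0.2, 0.2]
force: [-0.1, -0.2, -0.5]
gripper_width: 0.7
gripper_force: 0.0
```

arm_command:
  motion:
    - {"offset": [0.001,-0.001,0.02],"spin": 0}
    - {"offset": [0,0,0.013],"spin": 0}
    - {"offset": [0,0,0.002],"spin": 0}

```text
time_s: 3.85
ee_pos: [516.3, 27.4, 94.7]
ee_rot: [180.0, 0.1, -0.1]
force: [-0.3, -0.3, 0.1]
gripper_width: 0.4
gripper_force: 0.0
```

```bash
cat > look.py <<'E'
from h import *
import sys
n=sys.argv[1]; S,_=env.grab_frame('side');T,_=env.grab_frame('top')
x,y,w=map(int,sys.argv[2:5]);u,v,z=map(int,sys.argv[5:8])
f=lambda I,x,y,w:cv2.resize(I[y:y+w,x:x+w],(400,400),interpolation=cv2.INTER_CUBIC)
cv2.imwrite(f'pics/{n}.png',np.hstack([f(S,x,y,w),f(T,u,v,z)])); s=env.state(); print(s['ee_pos'].round(1),s['force'].round(1))
E
python3 look.py red 240 150 90 215 170 90
```

```text
[517.1  27.6  95.4] [ 0.1 -1.1 -0.5]
```

View pics/red.png

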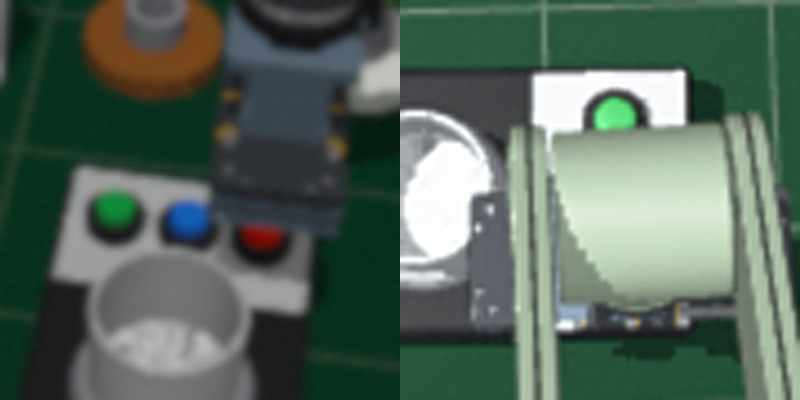

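Side view: the gripper body hides the tips, but it is centred over red (crop 262,235), and blue and green are clear. I'll shift +4 mm in y and press.

arm_command:
  motion:
    - {"offset": [0,-0.004,0],"spin": 0}
    - {"offset": [0,0,0.005],"spin": 0}
    - {"offset": [0,0,0.005],"spin": 0}
    - {"offset": [0,0,0.001],"spin": 0}
    - {"offset": [0,0,0],"spin": 0}

```text
time_s: 4.58
ee_pos: [517.8, 32.4, 85.2]
ee_rot: [-180.0, -0.1, -0.0]
force: [-0.1, 1.7, 10.5]
gripper_width: 0.6
gripper_force: 5.0
```

Red is fully down: 10.5 N with the tip at 71 mm. Now I'll rise and go to blue.

arm_command:
  motion:
    - {"offset": [0,0,-0.03],"spin": 0}
    - {"offset": [0.024,0.0005,0],"spin": 0}
    - {"offset": [0.024,0.0005,0],"spin": 0}
    - {"offset": [0,0,0.018],"spin": 0}
    - {"offset": [0,0,0],"spin": 0}

```text
time_s: 5.2
ee_pos: [563.7, 31.1, 94.3]
ee_rot: [180.0, 0.2, -0.0]
force: [0.2, 0.7, -0.1]
gripper_width: 0.4
gripper_force: 0.0
```

arm_command:
  motion:
    - {"offset": [0,0,0.006],"spin": 0}
    - {"offset": [0,0,0.005],"spin": 0}
    - {"offset": [0,0,0.001],"spin": 0}
    - {"offset": [0,0,0],"spin": 0}

```text
time_s: 5.7
ee_pos: [565.2, 31.2, 85.3]
ee_rot: [180.0, -0.1, -0.0]
force: [-1.2, -0.9, 7.5]
gripper_width: 0.3
gripper_force: 3.7
```

Blue was fully down at 7.5 N. I'll rise and release, then work out the stem position from the saved pictures.

arm_command:
  motion:
    - {"offset": [0,0,-0.03],"spin": 0}
    - {"offset": [0,0,-0.04],"spin": 0}
    - {"offset": [-0.027,0.05,-0.01],"spin": 0}
    - {"offset": [-0.027,0.05,0],"spin": 0}
    - {"offset": [0,0,0],"spin": 0}
  jaw: 0.07

```text
time_s: 6.32
ee_pos: [509.1, -71.2, 164.3]
ee_rot: [180.0, 0.0, -0.3]
force: [1.0, -0.3, 0.3]
gripper_width: 47.7
gripper_force: 0.0
```

Run:
```python
from h import *
a=(351.7,251.5);b=(323.1,148.3)
print(tri(ray('top',a),ray('side',b)),atz('top',a,77),atz('side',b,77))
T=cv2.imread('pics/top0.png')[228:275,335:370].max(2); S=cv2.imread('pics/side0.png')[140:165,315:332].max(2)
T2=T[14:32,10:26]; print(T2); print(S)
for z in (130,): print(atz('top',(218.2,211.2),z))
```

```text
(array([ 456.82888486, -204.35437346,   75.11473822]), np.float64(0.7539345936174418)) [ 456.02471205 -203.85310492   77.        ] [ 457.77715549 -202.29405705   77.        ]
[[255 255 255 255 255 255 255 255 255 255 255 255 255 255 255 255]
 [255 255 255 255 248 255 255 255 255 255 255 255 255 255 255 255]
 [248 248 230 234 212 225 222 234 240 255 255 255 255 255 255 255]
 [185 212 203 206 203 207 207 206 207 218 237 255 255 255 255 255]
 [198 207 203 184 164 148 170 200 209 207 202 235 247 255 255 255]
 [207 201 163 152 145 108 104 124 151 209 206 200 210 255 255 255]
 [201 166 105  87  78  65  60  65  78 126 157 197 189 242 248 255]
 [147  86  46  38  54  53  57  54  53  64 101 154 189 190 230 255]
 [ 96  30  26  45  59  64  57  56  56  52  66 128 149 190 221 247]
 [ 72  22  32  60  59  64  60  59  57  54  59 110 131 171 217 232]
 [ 68  20  32  63  65  65  63  58  58  54  59 100 126 156 216 231]
 [ 84  24  26  41  66  65  63  58  58  54  62 118 131 177 217 230]
 [120  42  21  24  44  56  59  60  57  54  75 132 142 200 219 237]
 [190 112  56  38  43  79  76  70  61  86 124 194 189 
[... 1398 characters left out ...]
17 147 173 186 186]
 [134 102 102 105  97  83  72  65  64  72  85 101 120 147 175 189 193]
 [126  89  90 100 104 101  99  97  97 100 103 107 119 149 177 191 195]
 [123  83  81  88  94  99 103 104 105 106 104 100 114 152 181 192 195]
 [125  84  77  82  86  89  93  96  96  94  92  90 114 156 184 193 195]
 [132  91  80  81  83  85  86  88  86  85  84  91 122 162 186 194 195]
 [149 113  91  84  84  84  84  83  83  83  85 103 140 172 190 194 195]
 [171 147 121 102  93  90  88  87  86  90 102 130 161 183 193 195 196]
 [187 175 159 143 131 120 112 109 110 120 141 162 181 191 195 195 196]
 [193 189 184 177 170 161 154 151 153 161 174 184 191 194 195 196 195]]
[568.65464609 149.8190131  130.        ]
```

Stem top triangulates to (456.4, -203.7, 75), and the height agrees with the 77 mm given. I'll move above it.

arm_command:
  motion:
    - {"offset": [-0.0185,0.0445,0],"spin": 0}
    - {"offset": [-0.0185,0.0445,0],"spin": 0}
    - {"offset": [-0.0185,0.0445,0.02],"spin": 0}
    - {"offset": [0,0,0.03],"spin": 0}
    - {"offset": [0,0,0],"spin": 0}

```text
time_s: 6.95
ee_pos: [454.3, -201.5, 112.2]
ee_rot: [-179.9, 0.2, -0.0]
force: [0.5, 1.3, 0.8]
gripper_width: 70.4
gripper_force: 0.0
```

arm_command:
  motion:
    - {"offset": [0,0,0],"spin": 0}
    - {"offset": [0,0,0],"spin": 0}

```text
time_s: 7.2
ee_pos: [456.7, -202.0, 115.1]
ee_rot: [179.9, -0.1, 0.1]
force: [-0.5, 0.7, -0.2]
gripper_width: 70.2
gripper_force: 0.0
```

```bash
python3 look.py stem 270 100 90 310 200 90
```

```text
[ 456.3 -202.   114.9] [-0.2 -0.2  1.5]
```

View pics/stem.png

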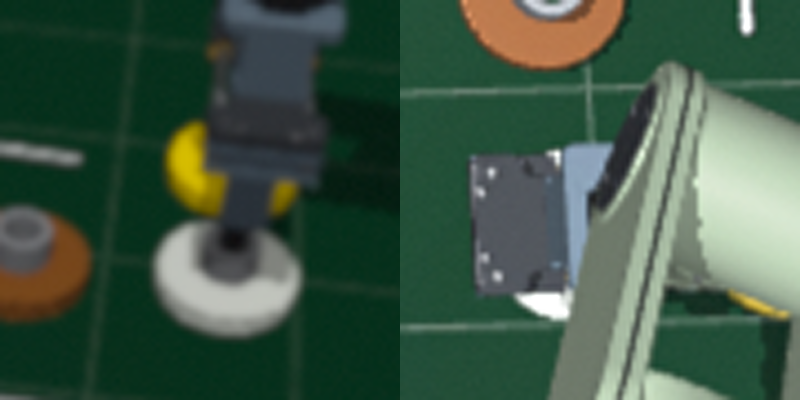

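The side crop shows the near finger (246,200) lined up with the stem (235,238); the small offset is parallax from its height. I'll descend to tip height 57 and grip.

arm_command:
  motion:
    - {"offset": [0,0.001,0.022],"spin": 0}
    - {"offset": [0,0,0.016],"spin": 0}
    - {"offset": [0,0,0.006],"spin": 0}
    - {"offset": [0,0,0],"spin": 0}
    - {"offset": [0,0,0],"spin": 0}

```text
time_s: 7.92
ee_pos: [456.1, -203.5, 70.7]
ee_rot: [180.0, -0.1, -0.0]
force: [0.0, -0.8, 1.2]
gripper_width: 70.2
gripper_force: 0.0
```

arm_command:
  motion:
    - {"offset": [0,0,0],"spin": 0}
    - {"offset": [0,0,0],"spin": 0}
    - {"offset": [0,0,0],"spin": 0}
    - {"offset": [0,0,0],"spin": 0}
    - {"offset": [0,0,0],"spin": 0}
  jaw: 0.005
  newtons: 30

```text
time_s: 8.55
ee_pos: [455.5, -203.3, 70.0]
ee_rot: [180.0, 0.0, -0.0]
force: [-0.1, 0.0, -0.1]
gripper_width: 22.8
gripper_force: 0.0
```

arm_command:
  motion:
    - {"offset": [0,0,0],"spin": 0}
    - {"offset": [0,0,0],"spin": 0}
    - {"offset": [0,0,-0.003],"spin": 0}
    - {"offset": [0,0,-0.01],"spin": 0}
    - {"offset": [0,0,-0.015],"spin": 0}

```text
time_s: 9.18
ee_pos: [455.2, -203.1, 98.6]
ee_rot: [-180.0, 0.0, -0.0]
force: [0.4, -0.4, -2.8]
gripper_width: 21.4
gripper_force: 30.0
```

arm_command:
  motion:
    - {"offset": [0,0,-0.03],"spin": 0}
    - {"offset": [0,0,-0.04],"spin": 0}
    - {"offset": [0,0,-0.04],"spin": 0}
    - {"offset": [0,0,-0.03],"spin": 0}
    - {"offset": [0,0,0],"spin": 0}

```text
time_s: 9.8
ee_pos: [456.8, -203.9, 241.1]
ee_rot: [179.8, -0.4, -0.0]
force: [-0.3, 0.4, -2.6]
gripper_width: 21.3
gripper_force: 30.0
```

Both lids are lifted: load about 2.5 N, width 21.3 mm. I'll carry them to the cup.

arm_command:
  motion:
    - {"offset": [0.007,-0.022,0],"spin": 0}
    - {"offset": [0.012,-0.037,0],"spin": 0}
    - {"offset": [0.014,-0.045,0],"spin": 0}
    - {"offset": [0.014,-0.045,0],"spin": 0}
    - {"offset": [0.014,-0.045,0],"spin": 0}

```text
time_s: 10.42
ee_pos: [515.9, -7.9, 236.4]
ee_rot: [180.0, 0.2, -0.0]
force: [0.3, -0.5, -2.5]
gripper_width: 21.0
gripper_force: 30.0
```

arm_command:
  motion:
    - {"offset": [0.014,-0.045,0],"spin": 0}
    - {"offset": [0.014,-0.045,0],"spin": 0}
    - {"offset": [0.012,-0.037,0],"spin": 0}
    - {"offset": [0.008,-0.022,0],"spin": 0}
    - {"offset": [0.003,-0.011,0],"spin": 0}

```text
time_s: 11.05
ee_pos: [567.4, 151.2, 236.9]
ee_rot: [179.9, 0.1, 0.0]
force: [0.5, 0.0, -2.1]
gripper_width: 21.4
gripper_force: 30.0
```

arm_command:
  motion:
    - {"offset": [0,0,0],"spin": 0}
    - {"offset": [0,0,0.015],"spin": 0}
    - {"offset": [0,0,0.01],"spin": 0}
    - {"offset": [0,0,0],"spin": 0}
    - {"offset": [0,0,0],"spin": 0}

```text
time_s: 11.68
ee_pos: [567.7, 150.4, 213.1]
ee_rot: [180.0, -0.0, -0.0]
force: [0.4, 0.4, -2.3]
gripper_width: 20.9
gripper_force: 30.0
```

```bash
python3 look.py cup 230 150 100 180 160 100
```

```text
[567.9 150.6 213.4] [-0.8  1.2 -2.8]
```

View pics/cup.png

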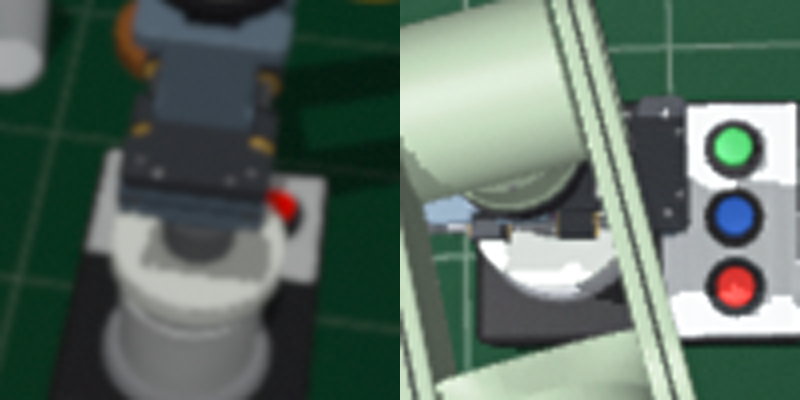

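Side crop: the lid (centre column ≈197) sits centred over the cup (≈196), with all buttons up. Seating should come at TCP z ≈ 186, so I'll lower gently.

arm_command:
  motion:
    - {"offset": [0,0,0.008],"spin": 0}
    - {"offset": [0,0,0.006],"spin": 0}
    - {"offset": [0,0,0.004],"spin": 0}
    - {"offset": [0,0,0.003],"spin": 0}
    - {"offset": [0,0,0],"spin": 0}

```text
time_s: 12.4
ee_pos: [567.5, 150.7, 191.7]
ee_rot: [180.0, 0.0, -0.0]
force: [0.2, 0.6, -2.7]
gripper_width: 21.6
gripper_force: 30.0
```

arm_command:
  motion:
    - {"offset": [0,0,0.002],"spin": 0}
    - {"offset": [0,0,0.002],"spin": 0}
    - {"offset": [0,0,0.001],"spin": 0}
    - {"offset": [0,0,0],"spin": 0}
    - {"offset": [0,0,0],"spin": 0}

```text
time_s: 13.02
ee_pos: [567.6, 150.7, 187.0]
ee_rot: [180.0, -0.0, -0.0]
force: [-0.6, -0.2, -2.1]
gripper_width: 21.2
gripper_force: 30.0
```

arm_command:
  motion:
    - {"offset": [0,0,0.001],"spin": 0}
    - {"offset": [0,0,0.0005],"spin": 0}
    - {"offset": [0,0,0],"spin": 0}
    - {"offset": [0,0,0],"spin": 0}

```text
time_s: 13.52
ee_pos: [567.7, 150.6, 185.9]
ee_rot: [180.0, -0.0, -0.0]
force: [-1.1, -1.3, 1.8]
gripper_width: 20.9
gripper_force: 30.0
```

It's seated: the force went from -2.3 to +1.8 N at TCP z 186. I'll release.

arm_command:
  motion:
    - {"offset": [0,0,0],"spin": 0}
    - {"offset": [0,0,0],"spin": 0}
    - {"offset": [0,0,0],"spin": 0}
    - {"offset": [0,0,0],"spin": 0}
    - {"offset": [0,0,0],"spin": 0}
  jaw: 0.075

```text
time_s: 14.15
ee_pos: [567.6, 150.7, 185.4]
ee_rot: [180.0, 0.0, -0.0]
force: [0.9, -0.5, -0.2]
gripper_width: 68.0
gripper_force: 0.0
```

arm_command:
  motion:
    - {"offset": [0,0,0],"spin": 0}
    - {"offset": [0,0,0],"spin": 0}
    - {"offset": [0,0,0],"spin": 0}

```text
time_s: 14.52
ee_pos: [567.6, 150.7, 185.5]
ee_rot: [180.0, -0.0, -0.0]
force: [0.5, -0.2, 1.6]
gripper_width: 75.1
gripper_force: 0.0
```

```bash
python3 look.py seat 230 150 100 180 160 100
```

```text
[567.6 150.7 185.5] [ 0.3 -0.7 -0.3]
```

View pics/seat.png

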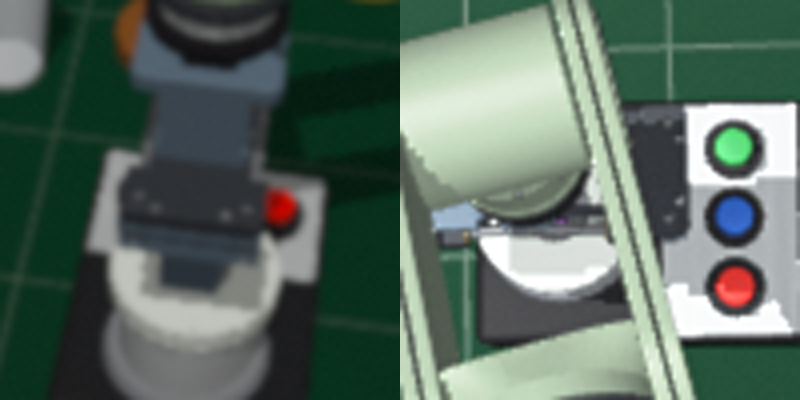

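The lid sits level and centred on the cup, and the skirt now covers the rim. I'll descend to the collar and grip.

arm_command:
  motion:
    - {"offset": [0,0,0.01],"spin": 0}
    - {"offset": [0,0,0.01],"spin": 0}
    - {"offset": [0,0,0.004],"spin": 0}
    - {"offset": [0,0,0],"spin": 0}
    - {"offset": [0,0,0],"spin": 0}

```text
time_s: 15.25
ee_pos: [567.8, 150.7, 161.6]
ee_rot: [-180.0, -0.0, -0.0]
force: [0.1, 0.6, 0.2]
gripper_width: 75.1
gripper_force: 0.0
```

arm_command:
  motion:
    - {"offset": [0,0,0],"spin": 0}
    - {"offset": [0,0,0],"spin": 0}
    - {"offset": [0,0,0],"spin": 0}
    - {"offset": [0,0,0],"spin": 0}
    - {"offset": [0,0,0],"spin": 0}
  jaw: 0.052
  newtons: 20

```text
time_s: 15.88
ee_pos: [567.6, 150.7, 161.5]
ee_rot: [180.0, -0.0, -0.0]
force: [-1.2, -0.1, -0.9]
gripper_width: 52.3
gripper_force: 0.0
```

arm_command:
  motion:
    - {"offset": [0,0,0],"spin": 0}
    - {"offset": [0,0,0],"spin": 0}
    - {"offset": [0,0,0],"spin": 0}
    - {"offset": [0,0,0],"spin": 0}
    - {"offset": [0,0,0],"spin": 0}
  jaw: 0.035
  newtons: 20

```text
time_s: 16.5
ee_pos: [567.5, 150.6, 161.4]
ee_rot: [180.0, 0.0, -0.0]
force: [0.5, 0.0, -0.6]
gripper_width: 46.0
gripper_force: 20.0
```

The collar is gripped at 46.0 mm, as it should be. I'll lift slowly straight up.

arm_command:
  motion:
    - {"offset": [0,0,-0.003],"spin": 0}
    - {"offset": [0,0,-0.006],"spin": 0}
    - {"offset": [0,0,-0.01],"spin": 0}
    - {"offset": [0,0,-0.01],"spin": 0}
    - {"offset": [0,0,-0.01],"spin": 0}

```text
time_s: 17.12
ee_pos: [567.7, 150.7, 201.5]
ee_rot: [-180.0, -0.0, -0.0]
force: [-0.7, -0.8, -1.5]
gripper_width: 46.0
gripper_force: 20.0
```

arm_command:
  motion:
    - {"offset": [0,0,-0.013],"spin": 0}
    - {"offset": [0,0,-0.013],"spin": 0}
    - {"offset": [0,0,-0.015],"spin": 0}
    - {"offset": [0,0,-0.013],"spin": 0}
    - {"offset": [0,0,-0.01],"spin": 0}

```text
time_s: 17.75
ee_pos: [567.7, 150.7, 265.5]
ee_rot: [-180.0, -0.0, -0.0]
force: [0.3, -0.1, -0.8]
gripper_width: 46.2
gripper_force: 20.0
```

arm_command:
  motion:
    - {"offset": [0,0,0],"spin": 0}
    - {"offset": [0,0,0],"spin": 0}
    - {"offset": [0,0,0],"spin": 0}
    - {"offset": [0,0,0],"spin": 0}
    - {"offset": [0,0,0],"spin": 0}

```text
time_s: 18.38
ee_pos: [567.5, 150.7, 264.2]
ee_rot: [180.0, 0.0, -0.0]
force: [1.1, -0.6, -1.4]
gripper_width: 46.0
gripper_force: 20.0
```

```bash
python3 look.py lift 230 150 100 180 160 100
```

```text
[567.5 150.7 264.3] [ 0.4 -0.1 -0.5]
```

View pics/lift.png

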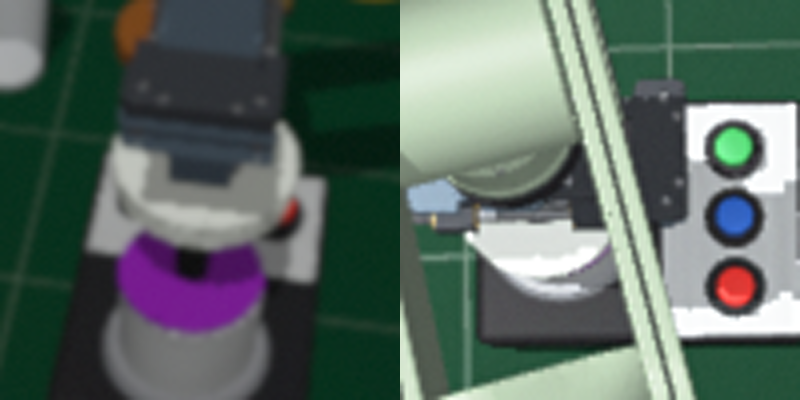

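The outer lid is held level about 103 mm above its seat. The purple gasket (crop 190,285) is exposed and level on the cup, with the stem upright.

```bash
python3 -c "
from workcell import env
print(env.job_done())"
```

```text
the job is handed in; nothing more can be done
None
```

I handed the job in at about 18 s: red then blue pressed and released, both lids seated on the cup, and the outer lid held level about 103 mm above its seat with the inner lid's gasket exposed; the hand-in returned no verdict.

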